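# Check the rotor key and hang it behind the drop flap

### The arm

A 6-joint arm with a two-finger parallel gripper is mounted at the origin on a cart in front of the work surface, level with it; the furniture and walls round the work are solid. World frame = base frame: x ahead of the robot, y to its left, z up, the work surface at z = 0. Lengths are in mm, angles in rad, forces in N, time in s.
With the tool pointing down it reaches from about 325 to 875 mm from the base axis. Payload 4.4 kg.
Tool frame: the origin (TCP) lies at the very end of the fingers, on their centre line; the grasp point (between the pads) lies 19 mm behind it; z points along the fingers, y is the line along which they close (so a half turn about z gives the same grasp; the last joint's range is limited). The gripper opens to 85 mm and grips with 20 to 120 N. Pads are 22 mm wide; open, the fingers measure 114 mm over their backs; the gripper's body (76 mm by 85 mm) begins 54 mm behind the grasp point. The pads swing forward as they close: fully open they stand 13 mm farther back than shut.
Start: joints at [0.995, 0.207, 1.542, -0, 1.393, -0.15], TCP at [237.513, 523.655, 231.282] pointing down, gripper open.
Joint ranges: [-2.73, 2.73], [-0.86, 2.22], [0.23, 2.46], [-1.11, 4.25], [0.08, 2.63], [-2.82, 2.82]. Speed limits (rad/s): [2.79, 2.79, 3.14, 3.14, 3.14, 3.14].

### API

Orientations are given as [roll, pitch, yaw] about the fixed x, y, z axes, in that order (R = Rz(yaw) Ry(pitch) Rx(roll)).
In Python, from workcell import * gives the robot as it stands. Calls block until the motion is done:
- reach(position, orientation): joint-space move of the TCP to a pose.
- move_straight(position, rotation=None, feed=150, max_force=None): straight line of the TCP; rotation=None keeps the orientation; feed is the mean speed in mm/s. With max_force (N) it stops when the force on the tool has changed by that much, and returns True; else False.
- goto_joints(angles): joint-space move.
- move_gripper(opening, grip_force=None): opening from 0.0 (shut) to 1.0 (fully open); grip_force is the grip in N (None keeps the last); returns when the fingers have stopped.
- wait(seconds).
- inverse_kinematics(position, orientation): joint angles nearest the present ones, or None.
- read_state(): the state.
- grab_frame(name): name is "scene" or "side" or "wrist"; returns (picture, depth): 420x560x3 uint8, red, green, blue; 420x560 float32, mm along the optical axis (not along the pixel's ray), 0 where there is no reading.
- get_calibration(name): a dict with "intrinsics" (3x3 intrinsics, pixels), "k1" (the pictures are not rectified: a ray, as slopes to the right and down, at radius r is drawn at 1 + k1 r^2 times it, then the intrinsics apply), "extrinsics" (4x4, takes a point from camera to world coordinates); the wrist camera has in their place "T_tool_cam" (4x4, takes a point from camera to tool coordinates, whose origin is the TCP and whose axes are the flange's). Camera axes: x right, y up, looking along -z (the intrinsics and any distortion apply to the point x, -y, -z); pixel columns grow to the right and rows downward; lengths in mm; the calibration is good to about 2 mm. A picture is of the moment at which its call begins: read the wrist's pose just before it. get_calibration takes no time and is no camera call.
A pose or a line that the arm cannot do raises Unreachable and nothing moves.
- hand_in(): hands the job in; it is judged then, once.
Trained networks look in the newest picture that a camera, given by its name, has taken for a name from the list of things; names that differ only in an ending like _2 or _b are one class to them, and where a whole thing is asked for, a point or a joint stands for the part that bears it (a point fixed in the world has none). Each returns a list of dicts, best first, with "confidence" (0 to 1); they miss things now and then, are a little off and sometimes report something else, mostly with a low value. They report only what shows in the picture. A call takes as long as a camera call. They do not tell look-alikes from the thing itself.
- cut_out(camera, query): "pixels" (420x560 bool, what is visible of it) and "box" ([left, top, right, bottom] in pixels, round what is visible of it).
The state is a dict: "t": time; "qpos": joint angles; "joint_vel": joint speeds; "joint_torque": joint torques, N m; "tool_pos": TCP position; "tool_rot": TCP orientation; "force": force on the tool from outside, world axes, zero at the start; "ft_torque": the same for the moment, N m; "grip_width": opening from 0.0 (shut) to 1.0 (fully open); "finger_force": force on a finger pad.
Only numpy, scipy, OpenCV 4.12 (cv2) and the standard library are available. Lean on these libraries where they do the work, as an engineer would, in place of code of your own. Each camera call takes 0.05 s, during which the arm holds its last target. There are 200 camera calls.

### The job

Check the centrifuge's rotor key and put it away: take it from its sloping rest, slide its socket fully down over the check pin and let go, so that it stands there by itself. Then take it again and hang its eye on the peg of the hook stand, pushed in far enough along the peg that the little flap has dropped down again behind it, and let it hang free. Leave the two bottles and the binder clip beside the work where they are.

Things in the scene. Friction and masses are not known exactly. Their poses are not given: they have to be found in the camera images.
- rotor_key: Steel rotor key, 126 mm long, 0.16 kg. Origin: centre of its open foot; z axis runs from foot to eye, x axis is the eye's axis. Round socket barrel 28 mm across, z 0 to 44 mm, with a blind bore 18 mm wide and 39 mm deep, open at the foot; shank z 44 to 82; eye z 82 to 126. At the start it lies in key_rest at 45 degrees, eye end up and toward the rest's +x, y axis level.
- key_shank (a point): A point on the axis of the key's flat-sided shank, 70 mm from the foot, a good place to grip: shank 20 mm wide along key y, 14 mm thick along key x. From straight above, the sloping eye end rises 40 mm higher, 40 mm to the side. Axes as the key's.
- key_eye (a point): Centre of the key's eye, 104 mm from the foot: a frame 38 mm wide (key y), 8 mm thick (key x), key z 82 to 126 mm, with a window 24 mm wide and 26 mm high (z 91 to 117 mm, top corners bevelled), open along key x. The frame's outer side faces, 38 mm apart along key y, can be gripped from above with the window left clear.
- key_rest: Fixed grey plastic key rest, foot 110 x 56 x 8 mm; origin at the centre of its underside. A shallow cup with low side lips (37 mm over them) holds the key's foot at its -x end, 30 mm up; a 12 mm wide prop carries the shank 75 mm from the key's foot. The shank between cup and prop is free on both sides. The key lifts straight up out of it.
- check_pin: Fixed aluminium plate 70 x 70 x 8 mm with an upright steel pin at its centre, 15 mm diameter, top 44 mm above the table, its last 8 mm tapering to 6 mm. Origin: centre of the underside, z up along the pin. When the key is fully home its foot stands on the plate, 8 mm above the table.
- hook: Fixed hook stand, foot 120 x 80 x 10 mm; origin at the centre of the underside. A post 30 mm wide, 186 mm high stands at its +x end (front face x = +40 mm). A level steel peg, 8 mm diameter, axis 175 mm above the table, runs from the post toward -x: collar at x = +34 mm, free tip at x = -58 mm. The eye belongs between flap and collar, best at x = 0 to +10 mm.
- peg_tip (a point): Free tip of the peg, on its axis. Peg diameter 8 mm; the peg runs from here along the hook's +x.
- flap_pivot (a point): Pivot of the keeper flap, 12 mm behind the peg's tip and 2 mm under its axis; point axes as the hook's.
- keeper_flap (a joint): Dark steel drop flap, 12 mm wide, 4 mm thick, 12 g, hanging 30 mm down from flap_pivot. 0 = straight down (it cannot swing outward past this), up to 1.5 rad as its lower end swings inward and up, toward the post. Only gravity closes it. An eye pushed along the peg lifts it with its lower bar; it drops again once the eye's near face is over 30 mm behind the pivot.
- bottle_blue: Dropper bottle with a blue cap, 33 mm diameter, 68 mm high, loose bystander beyond the check pin; origin at the centre of its underside.
- bottle_green: Dropper bottle with a green cap, 33 mm diameter, 62 mm high, loose bystander; origin at the centre of its underside.
- clip: Binder clip, 32 mm, loose bystander on the robot's side of the work; origin at the centre of its underside.
Mind the look-alikes: they are no part of the job. Leave any blue or purple look-alike of the check_pin alone.

How it is judged:
By the outcome, as a careful person would: the job done as asked, in the order asked, and still so for the second after the job is handed in, with the robot touching nothing.
It also fails if it takes over 59 s, if anything falls off the work surface, if the arm or the gripper's body presses on something with over 40 N, if the wrist force passes 120 N, or if a joint passes its speed limit or range.

## Working session

There is one attempt and no reset: what is moved stays moved. The work goes in short steps, each a Python script; the robot and the scene stay as the last script left them, time stands still between calls to the robot, and variables do not carry over. Pictures are saved under pics/ and viewed, at most 10 in all, crops included, and the job is handed in when it is done.

```bash
mkdir -p pics; cat > h.py <<'E'
from workcell import *
import numpy as np, cv2
from scipy.spatial.transform import Rotation as R
def cam(name):
    c=get_calibration(name); s=read_state()
    img,d=grab_frame(name)
    if 'extrinsics' in c: T=np.array(c['extrinsics'])
    else:
        T=np.eye(4); T[:3,:3]=R.from_euler('xyz',s['tool_rot']).as_matrix(); T[:3,3]=s['tool_pos']
        T=T@np.array(c['T_tool_cam'])
    return img,d,c,T
def cloud(d,c,T):
    h,w=d.shape; K=np.array(c['intrinsics']); k=c['k1']
    u,v=np.meshgrid(np.arange(w),np.arange(h))
    x=(u-K[0,2])/K[0,0]; y=(v-K[1,2])/K[1,1]
    a,b=x.copy(),y.copy()
    for _ in range(8):
        f=1+k*(a*a+b*b); a=x/f; b=y/f
    P=np.stack([a*d,-b*d,-d],-1)@T[:3,:3].T+T[:3,3]
    P[d<=0]=np.nan
    return P
def save(n,img): cv2.imwrite('pics/'+n,img[:,:,::-1])
E
python3 - <<'E'
from h import *
for n in ['scene','side']:
    img,d,c,T=cam(n); P=cloud(d,c,T); save(n+'0.png',img); np.save(n+'0.npy',P)
    print(n,T[:3,3].round())
    for q in ['rotor_key','key_rest','check_pin','hook','keeper_flap','bottle_blue','bottle_green','clip']:
        for r in cut_out(n,q)[:3]:
            p=P[r['pixels']]; p=p[~np.isnan(p[:,0])]
            if len(p): print(q,round(r['confidence'],2),np.array(r['box']).round().tolist(),'med',np.median(p,0).round(),'lo',np.percentile(p,2,axis=0).round(),'hi',np.percentile(p,98,axis=0).round())
print(read_state())
E
```

```text
scene [  30. -549.  794.]
rotor_key 0.97 [345.0, 264.0, 370.0, 334.0] med [ 527. -205.   78.] lo [ 488. -236.    2.] hi [ 625. -136.  122.]
check_pin 0.9 [406.0, 268.0, 449.0, 300.0] med [ 714. -252.   10.] lo [ 682. -284.    3.] hi [ 755. -215.   40.]
check_pin 0.87 [239.0, 281.0, 279.0, 317.0] med [419. -47.  10.] lo [389. -77.   4.] hi [457.  -8.  41.]
check_pin 0.79 [290.0, 249.0, 329.0, 273.0] med [574. -30.  10.] lo [546. -59.   7.] hi [612.   6.  41.]
hook 0.55 [221.0, 144.0, 270.0, 243.0] med [578. 188.  14.] lo [496. 120.   2.] hi [674. 290. 187.]
keeper_flap 0.36 [237.0, 176.0, 240.0, 185.0] med [516. 147. 159.] lo [512. 141. 148.] hi [520. 151. 168.]
bottle_blue 0.8 [322.0, 200.0, 338.0, 228.0] med [700.  28.  38.] lo [691.  19.   4.] hi [718.  48.  66.]
bottle_green 0.53 [357.0, 242.0, 372.0, 265.0] med [ 663. -116.   40.] lo [ 655. -125.    9.] hi [ 679. -101.   62.]
side [ 262. -723.  842.]
rotor_key 0.72 [299.0, 273.0, 333.0, 337.0] med [ 528. -203.   73.] lo [ 486. -236.   -2.] hi [602. -96. 121.]
rotor_key 0.48 [209.0, 242.0, 218.0, 252.0] med [380. 102.   9.] lo [36
[... 1008 characters left out ...]
 [715.  44.  61.]
{'t': 0.9, 'qpos': array([ 9.94487905e-01,  2.06578096e-01,  1.54152841e+00,  1.48739797e-05,
        1.39347741e+00, -1.50519629e-01]), 'joint_vel': array([ 0.00012495, -0.00011474,  0.00049687,  0.00027271,  0.00106966,
        0.00014676]), 'joint_torque': array([-2.49311852e-04, -3.83035576e+01, -2.91979533e+01, -3.07056425e-04,
        5.41027948e-04, -1.95184890e-05]), 'tool_pos': array([237.51220897, 523.65008579, 231.28062428]), 'tool_rot': array([ 3.14158182e+00, -1.31655433e-05,  2.71580124e+00]), 'force': array([0.198249  , 0.45354896, 0.0130582 ]), 'ft_torque': array([ 0.00845456, -0.05185212,  0.03854551]), 'finger_force': 0.0, 'grip_width': 0.9998910102380539}
```

```bash
python3 - <<'E'
import cv2
a=cv2.imread('pics/scene0.png')[130:350,170:470]; cv2.imwrite('pics/s1.png',cv2.resize(a,(800,587),interpolation=cv2.INTER_CUBIC))
E
```

```text
(no output)
```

View pics/s1.png

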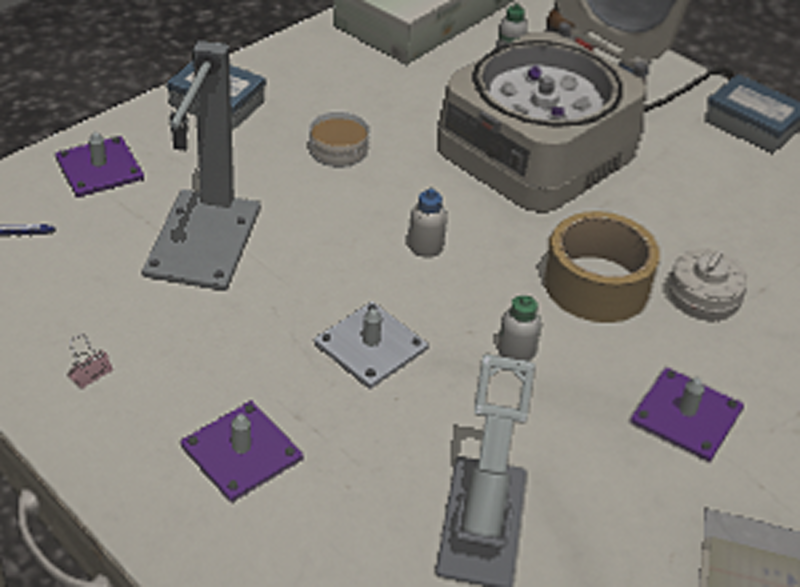

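The scene picture shows the silver check pin at about (310,258), purple look-alikes at (260,300), (207,190) and (428,284), the key with its eye up and away at (358,275), and the hook's peg pointing to the lower left with the flap at (238,180).

```bash
python3 - <<'E'
import numpy as np, cv2
def rect(p):
    r=cv2.minAreaRect(p[:,:2].astype(np.float32)); return np.round(r[0],1),np.round(r[1],1),round(r[2],1)
for n in ['scene','side']:
    P=np.load(n+'0.npy').reshape(-1,3); P=P[~np.isnan(P[:,0])]
    def box(x0,x1,y0,y1,z0,z1): 
        m=(P[:,0]>x0)&(P[:,0]<x1)&(P[:,1]>y0)&(P[:,1]<y1)&(P[:,2]>z0)&(P[:,2]<z1); return P[m]
    print(n)
    b=box(525,625,-80,25,5.5,11); print('plate',len(b),rect(b))
    b=box(540,610,-60,5,25,60); print('pin',len(b),b.mean(0).round(1),b.max(0).round(1), b[b[:,2]>36].mean(0).round(1))
    b=box(470,640,100,280,7.5,13); print('hookfoot',len(b),rect(b))
    b=box(440,700,100,300,169,182); 
    print('peg+post',len(b)); 
    b=box(440,700,100,300,184,192);print('posttop',len(b),rect(b),b[:,2].mean())
    b=box(440,570,100,300,171,183)
    if len(b):
        v=np.linalg.svd(b-b.mean(0))[2][0]; t=(b-b.mean(0))@v; print('peg',len(b),b.mean(0).round(1),v.round(3),t.min(),t.max()); i=t.argsort(); print(b[i[::max(1,len(i)//8)]].round(0).tolist())
    b=box(450,590,-280,-170,5.5,11); print('rest',len(b),rect(b))
    b=box(450,600,-280,-130,45,140); 
    b=b[b[:,2]>55]; v=np.linalg.svd(b-b.mean(0))[2][0]; print('key',len(b),b.mean(0).round(1),v.round(3),b.min(0).round(),b.max(0).round())
    e=b[b[:,2]>95]; print('eye',rect(e),e.mean(0))
E
```

```text
scene
plate 514 (array([580. , -18.9]), array([73. , 84.6]), 0.8)
pin 55 [577.3 -27.2  36.2] [585.2 -17.7  47.4] [578.2 -26.7  41. ]
hookfoot 739 (array([552.7, 173.1]), array([122.6,  80.9]), 35.8)
peg+post 150
posttop 75 (array([591.4, 200.5]), array([26.3, 28.8]), 20.5) 187.15076179693952
peg 98 [534.  159.2 179.2] [-0.815 -0.578 -0.023] -45.49103771754622 33.93122161899811
[[569.0, 189.0, 180.0], [562.0, 176.0, 179.0], [550.0, 169.0, 180.0], [539.0, 165.0, 181.0], [531.0, 157.0, 181.0], [525.0, 149.0, 180.0], [520.0, 143.0, 178.0], [514.0, 143.0, 176.0], [507.0, 141.0, 183.0]]
rest 627 (array([ 521.1, -231.8]), array([128.2,  93.3]), 35.7)
key 704 [ 532.2 -200.8   88.4] [-0.618 -0.45  -0.645] [ 493. -232.   55.] [ 575. -162.  125.]
eye (array([ 549.6, -188.1]), array([37.4, 38.2]), 36.3) [ 552.44788834 -185.91795919  109.85564562]
side
plate 494 (array([577.3, -23.7]), array([71. , 71.4]), 1.8)
pin 41 [576.5 -26.4  35.8] [584.6 -19.3  44.5] [576.7 -25.8  40.5]
hookfoot 707 (array([551.7, 173.6]), array([121.8,  80.9]), 35.6)
peg+post 149
posttop 37 (array([591.3, 202.2]), array([22.8, 24.3]), 0.7) 185.42988805649367
peg 90 [533.9 161.  176.8] [-0.815 -0.579 -0.014] -44.380338629507065 36.01113298733804
[[568.0, 189.0, 179.0], [560.0, 180.0, 178.0], [552.0, 173.0, 172.0], [542.0, 167.0, 176.0], [534.0, 158.0, 177.0], [525.0, 153.0, 177.0], [515.0, 148.0, 177.0], [510.0, 149.0, 178.0], [504.0, 145.0, 173.0]]
rest 578 (array([ 520. , -222.6]), array([118.7,  61.4]), 19.4)
key 623 [ 532.4 -199.4   87.2] [-0.612 -0.458 -0.644] [ 492. -230.   55.] [ 574. -163.  124.]
eye (array([ 550.9, -184.6]), array([31. , 38.5]), 36.0) [ 553.10646304 -183.86077361  109.93011053]
```

```bash
python3 - <<'E'
from h import *
c=get_calibration('wrist'); print(np.round(c['T_tool_cam'],2).tolist(),np.round(c['intrinsics'],0).tolist(),c['k1'])
D=np.pi/180
def tilt(yaw,a): # tool down, tilted so that tool z leans toward heading by a
    return (R.from_euler('z',yaw)*R.from_euler('y',-a)*R.from_euler('x',np.pi)).as_euler('xyz')
for off in (0,180):
  y=(36+off)*D; s=1 if off==0 else -1
  for nm,p,o in [('hookview',(530,155,330),tilt(y,0)),('pinview',(560,-35,230),tilt(y,0)),('keygrasp',(535,-200,62),tilt(y,0)),('keyup',(535,-200,170),tilt(y,0))]+[('pin%d'%h,(577+13*np.cos(h*D),-25+13*np.sin(h*D),z),tilt((h+off)*D,s*45*D)) for h in (-30,0,36) for z in (60,120)]+[('eye',(577,-25,95),tilt(y,0)),('hang',(500,135,155),tilt(y,0)),('hang2',(557,176,155),tilt(y,0))]:
    q=inverse_kinematics(p,o); print(off,nm,None if q is None else np.round(q,2), )
print((R.from_euler('xyz',tilt(36*D,45*D)).as_matrix()[:,2]).round(2))
E
```

```text
[[0.0, 0.95, 0.3, 77.27], [1.0, -0.0, 0.0, -1.45], [0.0, 0.3, -0.95, -142.77], [0.0, 0.0, 0.0, 1.0]] [[313.0, 0.0, 281.0], [0.0, 313.0, 207.0], [0.0, 0.0, 1.0]] -0.07396478451321926
0 hookview [ 0.13  0.1   1.46 -0.    1.58  1.07]
0 pinview [-0.22  0.18  1.58 -0.    1.39  0.73]
0 keygrasp [-0.51  0.39  1.69 -0.    1.06  0.43]
0 keyup [-0.51  0.26  1.61 -0.    1.27  0.43]
0 pin-30 None
0 pin-30 None
0 pin0 [-0.3   0.23  2.2   1.83  0.22 -0.49]
0 pin0 [-0.3   0.08  2.19  1.1   0.24  0.27]
0 pin36 [-0.55  0.34  2.05  1.16  0.8  -0.48]
0 pin36 [-0.55  0.2   2.04  1.04  0.86 -0.31]
0 eye [-0.19  0.36  1.65 -0.    1.13  0.75]
0 hang [ 0.1   0.16  1.76 -0.    1.22  1.04]
0 hang2 [ 0.16  0.3   1.59 -0.    1.25  1.1 ]
180 hookview [ 0.13  0.1   1.46  0.    1.58 -2.07]
180 pinview [-0.22  0.18  1.58  0.    1.39 -2.42]
180 keygrasp [-0.51  0.39  1.69  0.    1.06 -2.71]
180 keyup [-0.51  0.26  1.61  0.    1.27 -2.71]
180 pin-30 None
180 pin-30 None
180 pin0 [-0.3   0.23  2.2   1.83  0.22  2.66]
180 pin0 None
180 pin36 [-0.55  0.34  2.05  1.16  0.8   2.66]
180 pin36 None
180 eye [-0.19  0.36  1.65  0.    1.13 -2.39]
180 hang [ 0.1   0.16  1.76  0.    1.22 -2.1 ]
180 hang2 [ 0.16  0.3   1.59  0.    1.25 -2.04]
[ 0.57  0.42 -0.71]
```

```bash
cat >> h.py <<'E'
D=np.pi/180
def tilt(yaw,a): return (R.from_euler('z',yaw)*R.from_euler('y',-a)*R.from_euler('x',np.pi)).as_euler('xyz')
def wr(n):
    img,d,c,T=cam('wrist'); P=cloud(d,c,T); save(n+'.png',img); np.save(n+'.npy',P); return P
E
python3 - <<'E'
from h import *
o=tilt(36*D,0)
reach((530,155,300),o); wait(.2); wr('w_hook')
reach((560,-35,200),o); wait(.2); wr('w_pin')
reach((525,-208,220),o); wait(.2); wr('w_key')
print(read_state()['t'])
a=np.hstack([cv2.imread('pics/w_%s.png'%n) for n in('hook','pin','key')]); cv2.imwrite('pics/w.png',cv2.resize(a,(800,200),interpolation=cv2.INTER_AREA))
def rect(p):
    r=cv2.minAreaRect(p[:,:2].astype(np.float32)); return np.round(r[0],1),np.round(r[1],1),round(r[2],1)
def ld(n):
    P=np.load(n+'.npy').reshape(-1,3); return P[~np.isnan(P[:,0])]
def box(P,*b):
    lo=np.array(b[::2]);hi=np.array(b[1::2]); return P[((P>lo)&(P<hi)).all(1)]
P=ld('w_hook'); b=box(P,495,565,120,200,171,186); v=np.linalg.svd(b-b.mean(0),full_matrices=False)[2][0]; t=(b-b.mean(0))@v
print('peg',len(b),b.mean(0).round(1),v.round(3),(b.mean(0)+v*t.min()).round(1),(b.mean(0)+v*t.max()).round(1),np.degrees(np.arctan2(v[1],v[0])), 'top',np.percentile(b[:,2],90))
b=box(P,560,640,160,250,184,193); print('post',rect(b))
P=ld('w_pin'); b=box(P,520,630,-80,30,6,11); print('plate',rect(b),b[:,2].mean()); b=box(P,555,600,-50,0,41,50); print('pintop',len(b),rect(b),b.mean(0)); b=box(P,555,600,-50,0,15,50); print(rect(b))
P=ld('w_key'); b=box(P,450,600,-280,-130,55,140); h=np.array([np.cos(36*D),np.sin(36*D)])
print('key',len(b)); hh=b[:,:2]@h; cc=b[:,:2]@[-h[1],h[0]]
for lo in np.arange(270,370,8):
    m=(hh>lo)&(hh<lo+8)
    if m.sum(): print(lo+4,m.sum(),'z',np.percentile(b[m,2],[50,95]).round(1),'c',np.percentile(cc[m],[2,98]).round(1),((np.percentile(cc[m],2)+np.percentile(cc[m],98))/2).round(1))
E
```

```text
5.0
peg 804 [534.9 162.3 178.2] [-0.811 -0.585 -0.002] [566.5 185.1 178.2] [505.2 140.8 178.1] -144.17811897653257 top 179.58473269564283
post (array([589.1, 200.5]), array([20.8, 28.6]), 36.1)
plate (array([578. , -24.7]), array([70.1, 70.1]), 0.2) 8.225481921085803
pintop 73 (array([577.7, -24.9]), array([9.1, 8.3]), 17.0) [578.09392206 -24.60555334  43.02343323]
(array([578.2, -24.2]), array([13.9, 14.1]), 36.3)
key 2402
274 90 z [59.1 63.3] c [-483.5 -463.7] -473.6
282 140 z [66.8 70.2] c [-486.1 -461.8] -474.0
290 200 z [67.4 71. ] c [-486.9 -461.1] -474.0
298 143 z [74.3 78.6] c [-486.2 -461.9] -474.1
306 135 z [83.3 87. ] c [-483.3 -464.8] -474.1
314 157 z [91.6 94. ] c [-483.2 -464.3] -473.7
322 313 z [95.2 97.8] c [-491.5 -456.3] -473.9
330 355 z [ 94.7 105.2] c [-492. -456.] -474.0
338 162 z [111.4 114.5] c [-492.7 -456.2] -474.5
346 409 z [119.3 121.7] c [-492.1 -456.8] -474.5
354 289 z [119.2 121.3] c [-492.  -457.3] -474.6
```

View pics/w.png

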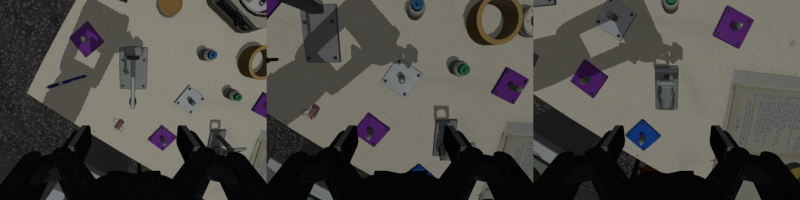

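The three wrist views agree with the fixed cameras: hook at (133,65), silver pin at (402,77), key in its rest at (666,85), all clear. Grasping now.

```bash
cat >> h.py <<'E'
def M(p,rot):
    T=np.eye(4); T[:3,:3]=rot if np.shape(rot)==(3,3) else R.from_euler('xyz',rot).as_matrix(); T[:3,3]=p; return T
def toolT(): s=read_state(); return M(s['tool_pos'],s['tool_rot'])
def pe(T): return T[:3,3],R.from_matrix(T[:3,:3]).as_euler('xyz')
E
python3 - <<'E'
from h import *
y=35.7*D; h=np.array([np.cos(36*D),np.sin(36*D),0]); n=np.array([-h[1],h[0],0])
foot=262.4*h-474.1*n+[0,0,29.9]
K=M(foot,(R.from_euler('z',y)*R.from_euler('y',45*D)).as_matrix())
g=(K@[0,0,64,1])[:3]; print('foot',foot,'grasp',g)
o=tilt(y,0)
reach(g+[0,0,60],o); print(move_straight(g+[0,0,-19],feed=120,max_force=15))
move_gripper(0,60); s=read_state(); print(s['grip_width']*85,s['tool_pos'],s['force'],s['finger_force'])
G=np.linalg.inv(toolT())@K; np.save('G.npy',G)
move_straight(s['tool_pos']+[0,0,110],feed=150)
def key(p): 
    return pe(M(p,R.from_euler('z',36*D).as_matrix())@np.linalg.inv(G))
p,o=key((578,-24.5,85)); reach(p,o); wait(.2)
s=read_state(); print(s['t'],s['grip_width']*85,s['finger_force'])
for nme in('scene','side'):
    img,d,c,T=cam(nme); P=cloud(d,c,T); np.save('k_'+nme+'.npy',P); save('k_'+nme+'.png',img)
a=[cv2.resize(cv2.imread('pics/k_%s.png'%q)[170:300,230:370],(400,371),interpolation=cv2.INTER_CUBIC) for q in('scene','side')]
cv2.imwrite('pics/k.png',np.hstack(a))
E
```

```text
foot [ 490.95504744 -229.32010683   29.9       ] grasp [ 527.70575264 -202.91204618   75.154834  ]
False
18.99887113106604 [ 528.28439538 -202.7787209    56.84969649] [-0.05909771  2.46786887  4.33600734] 64.67851378605701
8.9083 19.032914468559852 64.15124523220584
```

View pics/k.png

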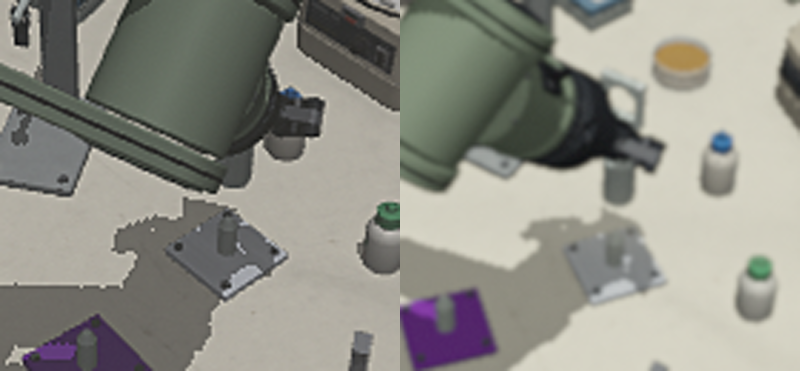

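The key hangs upright above the silver pin (side view barrel at (620,180), pin below at (615,250)). I'll fit the barrel as a cylinder to check its alignment.

```bash
python3 - <<'E'
import numpy as np
from scipy.optimize import least_squares as L
for n in('side','scene'):
    P=np.load('k_%s.npy'%n).reshape(-1,3); P=P[~np.isnan(P[:,0])]
    b=P[(abs(P[:,0]-578)<22)&(abs(P[:,1]+24)<22)&(P[:,2]>80)&(P[:,2]<126)]
    f=lambda q:np.hypot(b[:,0]-q[0]-q[2]*(b[:,2]-100),b[:,1]-q[1]-q[3]*(b[:,2]-100))-14
    r=L(f,[578,-24,0,0],loss='soft_l1'); print(n,len(b),r.x.round(3),np.abs(r.fun).mean(),b.min(0),b.max(0))
    c=P[(abs(P[:,0]-578)<12)&(abs(P[:,1]+24)<12)&(P[:,2]>14)&(P[:,2]<36)]
    f=lambda q:np.hypot(c[:,0]-q[0],c[:,1]-q[1])-7.5
    if len(c)>4: print('pin',len(c),L(f,[578,-24],loss='soft_l1').x)
E
```

```text
side 140 [ 5.78997e+02 -2.34060e+01  8.00000e-03 -0.00000e+00] 0.8331372399805296 [564.43726022 -39.91867165  87.10817535] [591.66259484 -21.82309111 125.85167498]
pin 45 [578.05987084 -23.03893102]
scene 116 [ 5.80963e+02 -2.43060e+01  4.00000e-03 -2.50000e-02] 0.7911912288851621 [565.89031512 -40.34577505  88.68277343] [589.64754627 -20.97730596 125.28458275]
pin 45 [580.60785754 -24.00599857]
```

```bash
python3 - <<'E'
from h import *
G=np.load('G.npy')
p,o=pe(M((577.4,-24.2,85),R.from_euler('z',36*D).as_matrix())@np.linalg.inv(G))
move_straight(p,o,feed=60)
print(move_straight(p-[0,0,45],feed=80,max_force=12), read_state()['tool_pos'][2]-p[2]+85, read_state()['force'])
print(move_straight(p-[0,0,80],feed=40,max_force=12)); s=read_state(); print('foot z est',s['tool_pos'][2]-p[2]+85,s['force'],s['t'])
E
```

```text
False 40.20244190434262 [-0.07557902 -0.37606066 -1.59678151]
True
foot z est 6.385691174767814 [-1.49858115  0.48213818  3.55821543] 10.7833
```

```bash
python3 - <<'E'
from h import *
move_gripper(1.0); T=toolT()
move_straight(T[:3,3]-T[:3,2]*95,feed=200)
# view standing key from above, peg heading
o=tilt(36*D,0); reach((565,-33,250),o); wait(.2); P=wr('w_key2')
s=read_state(); print(s['t'])
P=P.reshape(-1,3); P=P[~np.isnan(P[:,0])]
b=P[(abs(P[:,0]-578)<30)&(abs(P[:,1]+24)<30)&(P[:,2]>122)&(P[:,2]<142)]
r=cv2.minAreaRect(b[:,:2].astype(np.float32)); print('eye top',len(b),r,b[:,2].mean(),b.mean(0))
img,d,c,T=cam('side'); Q=cloud(d,c,T).reshape(-1,3); Q=Q[~np.isnan(Q[:,0])]
b=Q[(abs(Q[:,0]-578)<30)&(abs(Q[:,1]+24)<30)&(Q[:,2]>40)]; print(b[:,2].max()); 
a=np.hstack([cv2.resize(img[170:300,230:370],(400,371)),cv2.resize(cv2.imread('pics/w_key2.png')[60:260,180:396,::-1],(400,371))]); save('v2.png',a)
E
```

```text
13.3583
eye top 470 ((577.951416015625, -23.918800354003906), (7.347945213317871, 38.06587219238281), 36.076622009277344) 132.91404298453597 [578.35768811 -23.58451197 132.91404298]
607.6197160550664
```

View pics/v2.png

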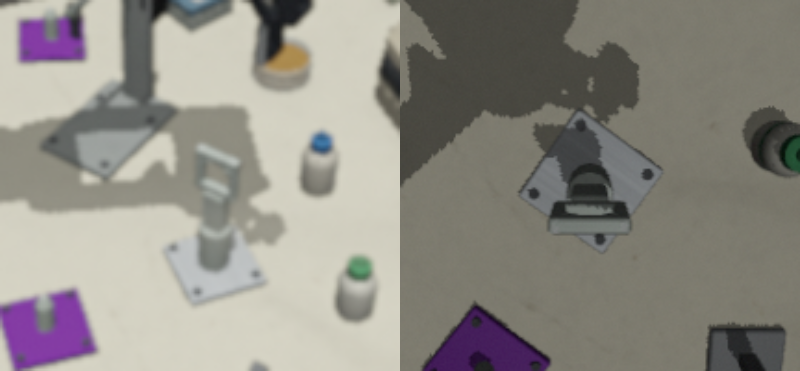

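The key stands fully home (eye top at about (218,150) in the side view, measured z = 133 = 8 + 126), heading 36 degrees. Now the regrasp and a look at the peg.

```bash
python3 - <<'E'
from h import *
o=tilt(36*D,0); e=np.array([578,-24.1,0])
reach(e+[0,0,170],o)
print(move_straight(e+[0,0,8+108-19],feed=100,max_force=12))
move_gripper(0,80); s=read_state(); print(s['grip_width']*85,s['tool_pos'],s['force'])
p0=s['tool_pos']; K=M((578,-24.2,8),R.from_euler('z',36*D).as_matrix()); G=np.linalg.inv(toolT())@K; np.save('G2.npy',G)
print(move_straight(p0+[0,0,80],feed=100,max_force=25))
u=np.array([.8105,.5857,0]); tip=np.array([505.2,140.8,175])
key=lambda p:pe(M(p,R.from_euler('z',35.85*D).as_matrix())@np.linalg.inv(G))
p,oo=key(tip-45*u-[0,0,107]); move_straight(p,oo,feed=180); wait(.3)
s=read_state(); print(s['t'],s['grip_width']*85,p,s['tool_pos'])
P=wr('w_hang'); img,d,c,T=cam('side'); Q=cloud(d,c,T); np.save('hang_side.npy',Q)
im2,d2,c2,T2=cam('scene'); np.save('hang_scene.npy',cloud(d2,c2,T2))
save('v3.png',np.hstack([cv2.resize(x[130:260,190:330],(400,371),interpolation=cv2.INTER_CUBIC) for x in (img,im2)]))
E
```

```text
False
36.678240612361705 [578.61667176 -24.15185994  97.73399629] [ 0.71420765 -0.09527821  3.46876451]
False
17.6167 36.80177435245888 [469.34429568 114.49002546 157.73399629] [469.75659834 114.00926041 157.78210136]
```

View pics/v3.png

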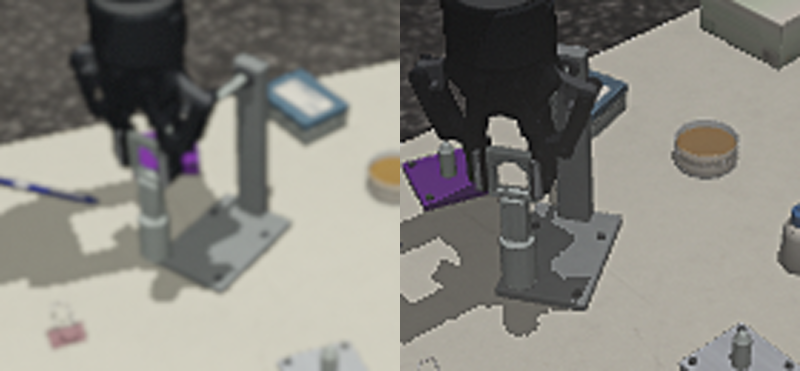

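The key hangs upright in the gripper in front of the peg tip (side view eye at (150,150), peg at (230,85) behind the finger). Quick check of its position from the cloud, then push on.

```bash
python3 - <<'E'
from h import *
from scipy.optimize import least_squares as L
for n in('side','scene'):
    P=np.load('hang_%s.npy'%n).reshape(-1,3); P=P[~np.isnan(P[:,0])]
    b=P[(abs(P[:,0]-468.7)<22)&(abs(P[:,1]-114.4)<22)&(P[:,2]>66)&(P[:,2]<110)]
    f=lambda q:np.hypot(b[:,0]-q[0]-q[2]*(b[:,2]-90),b[:,1]-q[1]-q[3]*(b[:,2]-90))-14
    r=L(f,[468.7,114.4,0,0],loss='soft_l1'); print(n,len(b),r.x.round(3),b[:,2].min())
    b=P[(abs(P[:,0]-468.7)<22)&(abs(P[:,1]-114.4)<22)&(P[:,2]>170)&(P[:,2]<196)]; print('top z',np.percentile(b[:,2],[50,95]) if len(b) else None)
u=np.array([.8105,.5857,0]); p=read_state()['tool_pos']
print(move_straight(p+38*u,feed=60,max_force=8), read_state()['force'])
p2=p+(45+62)*u
print(move_straight(p2,feed=50,max_force=10)); s=read_state(); print((s['tool_pos']-p)@u-45-58,s['force'],s['t'])
for n in('side','scene'):
    img,d,c,T=cam(n); np.save('h2_%s.npy'%n,cloud(d,c,T)); save('h2_%s.png'%n,img)
save('v4.png',np.hstack([cv2.resize(cv2.imread('pics/h2_%s.png'%n)[130:260,190:330,::-1],(400,371),interpolation=cv2.INTER_CUBIC) for n in('side','scene')]))
E
```

```text
side 140 [4.69426e+02 1.15852e+02 1.00000e-02 5.00000e-03] 66.24538063794921
top z [187.69980641 194.68742327]
scene 167 [ 4.71417e+02  1.14829e+02 -3.00000e-03 -1.30000e-02] 70.5296927038305
top z [188.2313057  195.46024171]
False [ 0.73575788  0.06026872 -1.67155961]
False
3.7199024002036225 [-0.58069583  0.3320732  -2.26259686] 20.0833
```

View pics/v4.png

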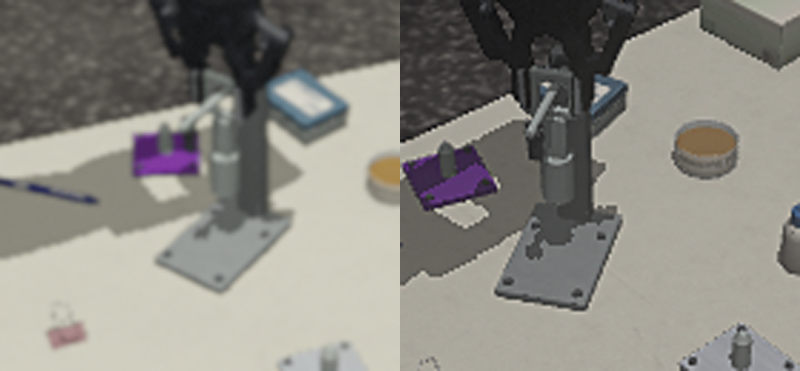

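The flap has dropped at (190,135) side / (535,145) scene, with the key on the peg behind it. Lower, release, retreat.

```bash
python3 - <<'E'
from h import *
p=read_state()['tool_pos']; print(move_straight(p-[0,0,12],feed=20,max_force=5)); s=read_state(); print(s['tool_pos'][2]-p[2],s['force'])
move_gripper(1.0); wait(.3)
move_straight(read_state()['tool_pos']+[0,0,110],feed=120)
reach((420,20,320),tilt(36*D,0)); wait(1.0)
print(read_state()['t'])
for n in('side','scene'):
    img,d,c,T=cam(n); np.save('h3_%s.npy'%n,cloud(d,c,T)); save('h3_%s.png'%n,img)
    P=np.load('h3_%s.npy'%n).reshape(-1,3); P=P[~np.isnan(P[:,0])]
    u=np.array([.8105,.5857]); r=P[:,:2]-[552.2,174.5]; a=r@u; l=r@[-u[1],u[0]]
    m=(abs(l)<15)&(a>-25)&(a<28)&(P[:,2]>50)&(P[:,2]<115); b=P[m]
    print(n,m.sum(),'barrel along',np.percentile(a[m],[3,97]).round(1),'lat',np.percentile(l[m],[3,97]).round(1),'z',b[:,2].min(),b[:,2].max())
save('v5.png',np.hstack([cv2.resize(cv2.imread('pics/h3_%s.png'%n)[130:300,190:373,::-1],(400,371),interpolation=cv2.INTER_CUBIC) for n in('side','scene')]))
E
```

```text
True
-6.237352223865798 [-0.37631257 -0.14896294  3.38889163]
24.375
side 168 barrel along [-10.7   8.5] lat [-12.7   8.2] z 60.948095413268675 114.12845913373826
scene 213 barrel along [-9.1  7.7] lat [-14.   11.4] z 64.51849316398739 114.66538330325648
```

View pics/v5.png

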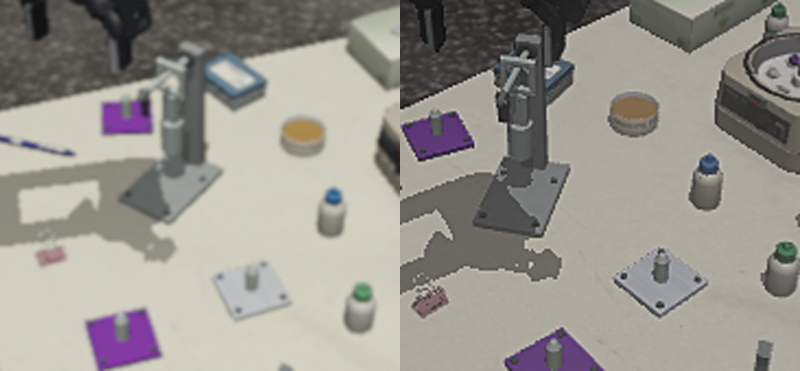

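The key hangs free on the peg (172,100 side) with the flap down in front of it. The bottles and the clip have not moved, and the robot is clear.

```bash
python3 -c "
from workcell import *
print(hand_in())"
```

```text
the job is handed in; nothing more can be done
None
```

The rotor key stood fully home on the check pin by itself, then was hung on the peg behind the dropped flap; the bottles and clip were not touched, and I handed the job in at about 24 s.

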